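# Lock a battery pack into its charging dock

## Robot

A 7-joint arm with a two-finger parallel gripper is mounted at the origin on the work surface. World frame = base frame: x ahead of the robot, y to its left, z up, the work surface at z = 0. Lengths are in m, angles in rad, forces in N, time in s.
With the tool pointing down it reaches from about 0.35 to 0.9 m from the base axis. Payload 8.1 kg.
Tool frame: the origin (TCP) lies at the very end of the fingers, on their centre line; the grasp point (between the pads) lies 19 mm behind it; z points along the fingers, y is the direction in which the jaws open and shut (so a half turn about z gives the same grasp; the last joint's range is limited). The gripper opens to 85 mm and grips with 20 to 120 N. Pads are 22 mm wide; open, the fingers measure 114 mm over their backs; the gripper's body (76 mm by 85 mm) begins 54 mm behind the grasp point. The pads swing forward as they close: fully open they stand 13 mm farther back than shut.
Start: joints at [-1.324, 0.434, 0.025, 1.573, -0.012, 1.134, -0.075], TCP at [0.214, 0.587, 0.231] pointing down, gripper open.
Joint ranges: [-2.62, 2.62], [-0.44, 2.09], [-1.27, 1.32], [0.08, 2.57], [-1.32, 4.46], [0.12, 2], [-2.74, 2.74]. Speed limits (rad/s): [2.22, 2.22, 3.01, 3.01, 3.14, 3.14, 3.14].

## Interface

Orientations are given as a unit quaternion [w, x, y, z].
In Python, from cell import get_obs, optics, sign_off gives the robot as it stands. The module is installed in compiled form; this text tells all that it offers.
- The arm moves only by the shell command python3 -m creep 'ROWS' [FORCE]. ROWS is JSON, a list of rows, each an object of numbers: "x", "y", "z": the shift along the tool's x, y, z in m; "wx", "wy", "wz": the turn, a rotation vector about the tool's x, y, z in rad; "jaw": the closure, from 0 (fully open) to 1 (shut). A call has 1 to 5 rows; each row shifts and turns the commanded pose from where the row before left it, along the tool's axes as they then stand; what a row does not reach is not made up. A row lasts 1/10 s, in which the tool goes at most 50 mm and 8.59 degrees, less where a joint would pass 70% of its speed; a pose out of reach is approached as far as the arm can. A call is refused whole if a number of a shift passes 0.05 or a number of a turn 0.15, either way. A call with a gripper value outside its range is refused whole. The fingers move at their own pace and stop on an object; FORCE is the grip in N (left out, the last holds). Time passes only in rows, so rows that do not move let the fingers close. It gives the time, the measured TCP pose, the force and the opening at its end, in the units of the state.
- get_obs(): the state, without advancing time (a new reading comes with each control period).
- optics.get_image(name): name is "side" or "top"; returns a dict with "img" (420x560x3 uint8, red, green, blue), "mtx" (3x3 intrinsics, pixels), "rvec" (rotation vector, rad) and "tvec" (3), from world to camera coordinates, as OpenCV has them. Camera axes: x right, y down, z forward; pixel columns grow to the right and rows downward; lengths in m; the calibration is good to about 2 mm. A picture is of the moment at which its call begins. There is no depth.
- sign_off(): hands the job in, once; it reports no verdict.
The state is a dict: "time": time; "joints": joint angles; "dq": joint speeds; "tau": joint torques, N m; "tcp_pos": TCP position; "tcp_rot": TCP orientation; "contact_force": force on the tool from outside, world axes, zero at the start; "wrist_torque": the same for the moment, N m; "width": finger opening in m.
Only numpy, scipy, OpenCV 4.12 (cv2) and the standard library are available. Lean on these libraries where they do the work, as an engineer would, in place of code of your own. Each camera call takes 0.05 s, during which the arm holds its last target. There are 200 camera calls.

## Task

The grey battery pack stands loose in the dock with its bolt head in the mouth of the cam lock. Take the red screwdriver from its stand, seat its blade gently in the slot of the steel cam disc and turn the disc clockwise until it has drawn the pack up firmly against both rubber buffers, but stop there and do not force it; then put the screwdriver back in its stand. Move pack and disc only with the screwdriver, never by hand, and leave the mug, parts tray and jar alone.

Things in the scene. Friction and masses are not known exactly. Their poses are not given: they have to be found in the camera images.
- dock: Fixed charging dock on the bench, aluminium base 124 x 190 mm and 10 mm thick, with a blue lock housing 96 mm wide (its x) and 46 mm high, open above and towards the pack. Origin on the bench under the axis of the cam disc; +y points from the disc to the pack, z up.
- cam: Steel cam disc in the blue housing, 52 mm across, turning about a vertical axis. On it is a round boss 40 mm across, its flat top 56 mm above the bench, cut by a dark slot 17 mm long, 4.8 mm wide, 8 mm deep. Origin: centre of the slot's mouth, level with the boss top; x runs along the slot (towards a red mark on the rim), z up.
- cam_axis (a point): The disc's axis at bolt height, 32 mm above the bench; turns with the disc. Turned clockwise from above, a spiral wall grabs the bolt head after 0.2 to 0.5 rad, then draws the pack in by 5 mm per rad. It is firm on the buffers after 0.6 to 1.35 rad of disc turn, different each time, to be felt; the screwdriver turns 0.2 to 0.4 rad more (play, twist).
- bolt_head (a point): Centre of the upright T-head of the pack's brass bolt, 10 mm thick, 20 mm high. Torque on the disc: about 0.06 N m free, 0.08 N m while drawing the sliding pack; on the buffers it climbs quickly, is near 0.2 N m when firm and above 0.3 N m when forced. The disc is stiff enough to stay where it is left.
- pack_face (a point): Loose grey battery pack with a black lid and handle, 84 mm wide, 90 mm long, 94 mm high, about 0.8 kg, between two low rails on the dock. A T-headed brass bolt sticks out of it 20 mm into the lock. Point: middle of the face that looks at the lock, 35 mm above the pack's underside; +y points away from the lock. It stands 1 to 4 mm short of the buffers at the start.
- buffer: Two hard black rubber buffer pads (one body) on the housing's end that looks at the pack, 16 x 22 mm each, 78 mm apart; they give less than 1 mm. Origin: midway between their front faces, at bench height; axes as the dock's. Firm means the pack presses on the pads with about 15 N in all; under 7 N is loose, over 28 N is forced.
- driver_grip (a point): Screwdriver standing upright, blade down, in the stand. Red square handle 24 x 24 mm, 62 mm long, its flats along the x and y of this point; shaft 10 mm thick; flat blade 14 mm wide (along x), 3 mm thick, its last 3 mm thinned to 1.6 mm. 124 mm long, 0.13 kg. Point: centre of the handle, 93 mm above the blade's end, 31 mm above the handle's lower shoulder; z points from blade to handle.
- driver_tip (a point): End of the screwdriver's blade, on its axis; x runs along the blade's width, z towards the handle.
- driver: The whole screwdriver; origin and axes as driver_tip. A light press of 3 to 10 N keeps the blade seated, 4 to 8 mm deep in the slot.
- stand_hole (a point): Black tool stand fixed to the bench, 64 x 64 x 70 mm on a foot 90 mm square. Point: centre of the mouth of its upright hole, 17 mm across and 66 mm deep, on its top 70 mm above the bench. The screwdriver hangs in it with the handle's shoulder resting on the top.
- pack: The battery pack; origin at the bottom edge under pack_face.
- mug: White mug, 85 mm high, to be left alone; origin at its bottom.
- tray: Orange parts tray 90 x 90 x 35 mm, to be left alone; origin at its bottom.
- jar: White jar with a blue cap, 60 mm across, 75 mm high, to be left alone; origin at its bottom.
Mind the look-alikes: they are no part of the job. Leave any green or turquoise look-alike of the part that bears stand_hole alone.

How it is judged:
By the outcome, as a careful person would: the job done as asked, in the order asked, and still so for the second after the job is handed in, with the robot touching nothing.
It also fails if it takes over 70 s, if anything falls off the work surface, if the arm or the gripper's body presses on something with over 40 N, if the wrist force passes 120 N, or if a joint passes its speed limit or range.

## Working session

There is one attempt and no reset: what is moved stays moved. The work goes in short steps, Python scripts to look and compute and a shell command to move; the robot and the scene stay as the last step left them, time stands still between calls to the robot, and variables do not carry over. Pictures are saved under pics/ and viewed, about 8 in all and at most 12, crops included, and the job is handed in when it is done.

```bash
mkdir -p pics; ls
python3 - <<'E'
from cell import get_obs, optics
import cv2,numpy as np
o=get_obs()
print({k:np.round(v,3).tolist() for k,v in o.items()})
for n in("side","top"):
    d=optics.get_image(n); cv2.imwrite(f"pics/{n}0.png",d["img"][:,:,::-1])
    np.savez(f"{n}_cal.npz",m=d["mtx"],r=d["rvec"],t=d["tvec"])
    R=cv2.Rodrigues(np.array(d["rvec"],float))[0]; print(n,np.round(d["mtx"],1).tolist(),np.round(-R.T@np.ravel(d["tvec"]),3),np.round(R,2).tolist())
E
```

```text
pics
{'time': 0.0, 'joints': [-1.324, 0.435, 0.025, 1.574, -0.012, 1.134, -0.075], 'dq': [0.0, -0.002, -0.002, 0.001, -0.001, 0.001, 0.0], 'tau': [0.0, -67.049, 1.025, -31.621, 0.016, 0.013, -0.0], 'tcp_pos': [0.214, 0.587, 0.231], 'tcp_rot': [-0.0, 0.174, 0.985, -0.001], 'contact_force': [0.285, -0.047, 0.736], 'wrist_torque': [-0.059, 0.015, 0.011], 'width': 0.085}
side [[479.8, 0.0, 273.0], [0.0, 479.8, 211.2], [0.0, 0.0, 1.0]] [ 0.395 -0.881  0.604] [[0.98, -0.22, -0.01], [-0.13, -0.52, -0.84], [0.18, 0.83, -0.54]]
top [[450.6, 0.0, 283.6], [0.0, 450.6, 211.7], [0.0, 0.0, 1.0]] [ 0.406 -0.14   1.201] [[0.03, -1.0, -0.01], [-0.99, -0.03, -0.13], [0.13, 0.01, -0.99]]
```

View pics/side0.png

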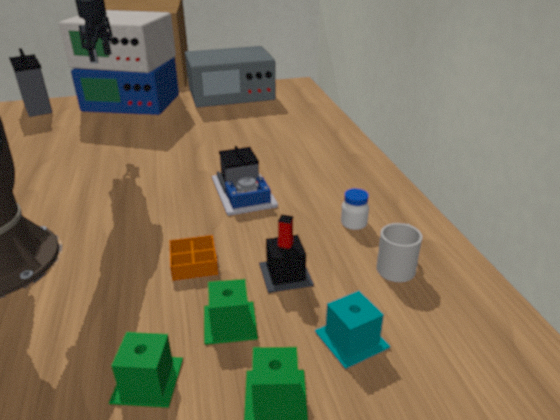

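View pics/top0.png

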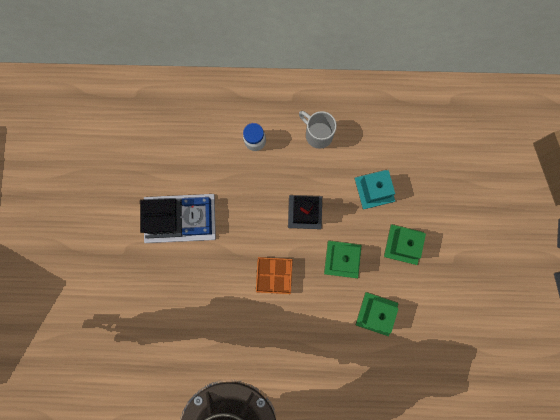

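The side view shows the dock at about (245,190) and the red driver in the black stand at (286,240). In the top view the dock is at (180,217), disc (194,215), and the stand at (306,210). The green and turquoise stands are the look-alikes. Next I'll enlarge the dock and stand in one montage.

Run:
```python
import cv2,numpy as np
s=cv2.imread("pics/side0.png");t=cv2.imread("pics/top0.png")
def c(i,x,y,w,h,k): return cv2.resize(i[y:y+h,x:x+w],(w*k,h*k),interpolation=cv2.INTER_CUBIC)
a=[c(t,136,186,84,60,4),c(t,280,184,56,50,6)[:,:336],c(s,206,142,80,72,4),c(s,256,206,60,90,4)]
H=[np.zeros((300,400,3),np.uint8) for _ in a]
for h,i in zip(H,a): i=i[:300,:400];h[:i.shape[0],:i.shape[1]]=i
cv2.imwrite("pics/m0.png",np.vstack([np.hstack(H[:2]),np.hstack(H[2:])]))
```

```text
(no output)
```

View pics/m0.png

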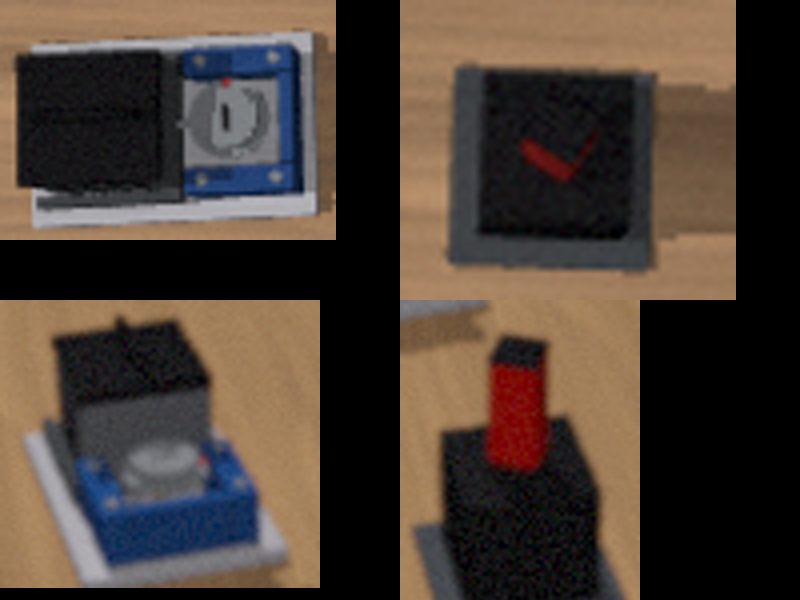

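```bash
cat > h.py <<'E'
import numpy as np,cv2
from scipy.optimize import least_squares
from scipy.spatial.transform import Rotation as Rt
C={n:np.load(f"{n}_cal.npz") for n in("side","top")}
def proj(n,P): return cv2.projectPoints(np.array(P,float).reshape(-1,1,3),C[n]["r"],C[n]["t"],C[n]["m"],None)[0].reshape(-1,2)
def ray(n,uv,z):
    c=C[n];R=cv2.Rodrigues(c["r"])[0];o=-R.T@c["t"].ravel();d=R.T@np.linalg.inv(c["m"])@[*uv,1]
    return o+d*(z-o[2])/d[2]
def tri(ps):  # {view:uv}
    f=lambda X:np.concatenate([proj(n,X)[0]-uv for n,uv in ps.items()])
    r=least_squares(f,[.45,0,.06]);return r.x,r.fun
E
python3 - <<'E'
from h import *
def T(x,y,k,ox,oy): return ((x+.5)/k-.5+ox,(y+.5)/k-.5+oy)
dk=lambda x,y:T(x,y,4,136,186); st=lambda x,y:T(x-400,y,6,280,184)
sd=lambda x,y:T(x,y-300,4,206,142); ss=lambda x,y:T(x-400,y-300,4,256,206)
p=lambda *a:print(*[np.round(v,4) if not isinstance(v,str) else v for v in a])
p("slot",ray("top",dk(225,117),.056),"ends",ray("top",dk(224,103),.056),ray("top",dk(227,131),.056))
p("boss side",ray("side",sd(163,458),.056),"tri",*tri({"top":dk(225,117),"side":sd(163,458)}))
p("mark",ray("top",dk(226,83),.05))
for n,q in(("RT",(313,33)),("RB",(318,212)),("LB",(33,227))): p("base",n,ray("top",dk(*q),.01))
for n,q in(("TL",(483,72)),("TR",(633,72)),("BR",(629,236)),("BL",(478,234))): p("stand top",n,ray("top",st(*q),.07))
for n,q in(("TL",(492,360)),("TR",(546,365)),("cap",(520,353))): p("handle top side",n,ray("side",ss(*q),.132))
p("h bottom side",ray("side",ss(515,468),.07))
for q in((525,145),(568,178),(598,133)): p("V",ray("top",st(*q),.132))
# red mask for fit
import cv2
for n,(x0,y0,x1,y1) in(("side",(260,205,310,260)),("top",(285,190,330,235))):
    i=cv2.imread(f"pics/{n}0.png").astype(int);m=(i[:,:,2]>90)&(i[:,:,1]<60)&(i[:,:,0]<60)
    v,u=np.nonzero(m[y0:y1,x0:x1]); p(n,len(u),u.mean()+x0,v.mean()+y0,u.min()+x0,u.max()+x0,v.min()+y0,v.max()+y0)
E
```

```text
slot [0.5436 0.1097 0.056 ] ends [0.5526 0.1108 0.056 ] [0.5346 0.1079 0.056 ]
boss side [0.5436 0.1066 0.056 ] tri [0.544  0.1101 0.054 ] [ 0.0069 -0.0569 -0.0522  0.0085]
mark [0.5665 0.1115 0.05  ]
base RT [0.6074 0.0636 0.01  ]
base RB [0.4873 0.0546 0.01  ]
base LB [0.4725 0.2432 0.01  ]
stand top TL [ 0.5979 -0.1495  0.07  ]
stand top TR [ 0.5995 -0.213   0.07  ]
stand top BR [ 0.5296 -0.2125  0.07  ]
stand top BL [ 0.5288 -0.149   0.07  ]
handle top side TL [ 0.5536 -0.1879  0.132 ]
handle top side TR [ 0.5759 -0.1975  0.132 ]
handle top side cap [ 0.5671 -0.1854  0.132 ]
h bottom side [ 0.5642 -0.1874  0.07  ]
V [ 0.5583 -0.1664  0.132 ]
V [ 0.5455 -0.1839  0.132 ]
V [ 0.5639 -0.1955  0.132 ]
side 321 284.7383 234.5857 278 292 220 247
top 14 303.3571 210.0714 301 306 208 212
```

Stand, slot and dock heights and sizes agree, so I'll move above the stand: turn first, then shift.

```bash
python3 -m creep '[{"wz":0.148},{"wz":0.148},{"wz":0.148},{"wz":0.148},{"wz":0.148}]'
python3 -m creep '[{"wz":0.148},{"wz":0.148},{"wz":0.148},{"wz":0.148},{"wz":0.148}]'
python3 -m creep '[{"wz":0.148},{"wz":0.148},{"x":-0.0234,"y":0.0351},{"x":-0.0234,"y":0.0351},{"x":-0.0234,"y":0.0351}]'
python3 -m creep '[{"x":-0.0234,"y":0.0351},{"x":-0.0234,"y":0.0351},{"x":-0.0234,"y":0.0351},{"x":-0.0234,"y":0.0351},{"x":-0.0234,"y":0.0351}]'
python3 -m creep '[{"x":-0.0234,"y":0.0351},{"x":-0.0234,"y":0.0351},{"x":-0.0234,"y":0.0351},{"x":-0.0234,"y":0.0351},{"x":-0.0234,"y":0.0351}]'
python3 -m creep '[{"x":-0.0234,"y":0.0351},{"x":-0.0234,"y":0.0351},{"x":-0.0234,"y":0.0351},{"x":-0.0234,"y":0.0351},{}]'
```

```text
invalid input at $[0]: expected keys x, y, z, wx, wy, wz, jaw
invalid input at $[0]: expected keys x, y, z, wx, wy, wz, jaw
invalid input at $[0]: expected keys x, y, z, wx, wy, wz, jaw
invalid input at $[0]: expected keys x, y, z, wx, wy, wz, jaw
invalid input at $[0]: expected keys x, y, z, wx, wy, wz, jaw
invalid input at $[0]: expected keys x, y, z, wx, wy, wz, jaw
```

```bash
python3 -m creep '[{"x":0,"y":0,"z":0,"wx":0,"wy":0,"wz":0.148,"jaw":0},{"x":0,"y":0,"z":0,"wx":0,"wy":0,"wz":0.148,"jaw":0},{"x":0,"y":0,"z":0,"wx":0,"wy":0,"wz":0.148,"jaw":0},{"x":0,"y":0,"z":0,"wx":0,"wy":0,"wz":0.148,"jaw":0},{"x":0,"y":0,"z":0,"wx":0,"wy":0,"wz":0.148,"jaw":0}]'
python3 -m creep '[{"x":0,"y":0,"z":0,"wx":0,"wy":0,"wz":0.148,"jaw":0},{"x":0,"y":0,"z":0,"wx":0,"wy":0,"wz":0.148,"jaw":0},{"x":0,"y":0,"z":0,"wx":0,"wy":0,"wz":0.148,"jaw":0},{"x":0,"y":0,"z":0,"wx":0,"wy":0,"wz":0.148,"jaw":0},{"x":0,"y":0,"z":0,"wx":0,"wy":0,"wz":0.148,"jaw":0}]'
python3 -m creep '[{"x":0,"y":0,"z":0,"wx":0,"wy":0,"wz":0.148,"jaw":0},{"x":0,"y":0,"z":0,"wx":0,"wy":0,"wz":0.148,"jaw":0},{"x":-0.0234,"y":0.0351,"z":0,"wx":0,"wy":0,"wz":0,"jaw":0},{"x":-0.0234,"y":0.0351,"z":0,"wx":0,"wy":0,"wz":0,"jaw":0},{"x":-0.0234,"y":0.0351,"z":0,"wx":0,"wy":0,"wz":0,"jaw":0}]'
python3 -m creep '[{"x":-0.0234,"y":0.0351,"z":0,"wx":0,"wy":0,"wz":0,"jaw":0},{"x":-0.0234,"y":0.0351,"z":0,"wx":0,"wy":0,"wz":0,"jaw":0},{"x":-0.0234,"y":0.0351,"z":0,"wx":0,"wy":0,"wz":0,"jaw":0},{"x":-0.0234,"y":0.0351,"z":0,"wx":0,"wy":0,"wz":0,"jaw":0},{"x":-0.0234,"y":0.0351,"z":0,"wx":0,"wy":0,"wz":0,"jaw":0}]'
python3 -m creep '[{"x":-0.0234,"y":0.0351,"z":0,"wx":0,"wy":0,"wz":0,"jaw":0},{"x":-0.0234,"y":0.0351,"z":0,"wx":0,"wy":0,"wz":0,"jaw":0},{"x":-0.0234,"y":0.0351,"z":0,"wx":0,"wy":0,"wz":0,"jaw":0},{"x":-0.0234,"y":0.0351,"z":0,"wx":0,"wy":0,"wz":0,"jaw":0},{"x":-0.0234,"y":0.0351,"z":0,"wx":0,"wy":0,"wz":0,"jaw":0}]'
python3 -m creep '[{"x":-0.0234,"y":0.0351,"z":0,"wx":0,"wy":0,"wz":0,"jaw":0},{"x":-0.0234,"y":0.0351,"z":0,"wx":0,"wy":0,"wz":0,"jaw":0},{"x":-0.0234,"y":0.0351,"z":0,"wx":0,"wy":0,"wz":0,"jaw":0},{"x":-0.0234,"y":0.0351,"z":0,"wx":0,"wy":0,"wz":0,"jaw":0},{"x":0,"y":0,"z":0,"wx":0,"wy":0,"wz":0,"jaw":0}]'
```

```text
time: 0.6
tcp_pos: [0.2141, 0.5869, 0.2308]
tcp_rot: [0.0, 0.521, 0.854, -0.0]
contact_force: [-0.1, -0.5, -0.2]
width: 0.0856
time: 1.1
tcp_pos: [0.2141, 0.5869, 0.2309]
tcp_rot: [0.0, 0.794, 0.607, -0.0]
contact_force: [0.3, 0.2, 0.2]
width: 0.0858
time: 1.6
tcp_pos: [0.267, 0.4705, 0.2308]
tcp_rot: [0.0, 0.874, 0.487, -0.0]
contact_force: [0.7, -0.1, 0.1]
width: 0.0851
time: 2.1
tcp_pos: [0.3544, 0.2783, 0.2312]
tcp_rot: [-0.0, 0.874, 0.486, -0.0]
contact_force: [0.7, 0.4, -0.2]
width: 0.0854
time: 2.6
tcp_pos: [0.4419, 0.0866, 0.2313]
tcp_rot: [-0.0, 0.874, 0.486, 0.0]
contact_force: [1.1, 0.6, -0.2]
width: 0.0854
time: 3.1
tcp_pos: [0.5127, -0.0718, 0.2316]
tcp_rot: [0.002, 0.876, 0.483, -0.0]
contact_force: [0.8, -0.0, 0.2]
width: 0.0857
```

```bash
cat >> h.py <<'E'
def st():
    from cell import get_obs
    o=get_obs();q=o["tcp_rot"];R=Rt.from_quat([q[1],q[2],q[3],q[0]]).as_matrix()
    print("t",round(o["time"],2),"p",np.round(o["tcp_pos"],4),"yaw_y",round(np.degrees(np.arctan2(R[1,1],R[0,1])),2),"zax",np.round(R[:,2],4),"F",np.round(o["contact_force"],2),"M",np.round(o["wrist_torque"],3),"w",round(float(o["width"]),4),"j",np.round(o["joints"],2))
    return np.array(o["tcp_pos"]),R
def to(target):  # shift in tool axes
    p,R=st();print("tool shift to target",np.round(R.T@(np.array(target)-p),4))
E
python3 -c "
from h import *
to([.562,-.181,.082])"
```

```text
t 3.1 p [ 0.5127 -0.0718  0.2316] yaw_y -32.26 zax [ 0.0015 -0.0034 -1.    ] F [ 0.82 -0.03  0.22] M [-0.003  0.028  0.002] w 0.0857 j [-0.58  0.31  0.8   1.88 -0.25  1.06 -0.25]
tool shift to target [-0.0657  0.0995  0.1501]
```

```bash
python3 -m creep '[{"x":-0.022,"y":0.033,"z":0,"wx":0,"wy":0,"wz":0,"jaw":0},{"x":-0.022,"y":0.033,"z":0,"wx":0,"wy":0,"wz":0,"jaw":0},{"x":-0.021,"y":0.033,"z":0.02,"wx":0,"wy":0,"wz":0,"jaw":0},{"x":0,"y":0,"z":0.04,"wx":0,"wy":0,"wz":0,"jaw":0},{"x":0,"y":0,"z":0,"wx":0,"wy":0,"wz":0,"jaw":0}]'
python3 - <<'E'
from h import *
from cell import optics
to([.562,-.181,.082])
s=optics.get_image("side")["img"][:,:,::-1];t=optics.get_image("top")["img"][:,:,::-1]
c=lambda i,x,y,w,h,k: cv2.resize(i[y:y+h,x:x+w],(w*k,h*k),interpolation=cv2.INTER_CUBIC)
cv2.imwrite("pics/m1.png",np.hstack([c(s,245,150,80,120,5),c(t,265,170,80,120,5)]))
E
```

```text
time: 3.6
tcp_pos: [0.5586, -0.1721, 0.1668]
tcp_rot: [-0.003, 0.874, 0.486, -0.003]
contact_force: [-0.8, 1.3, -0.5]
width: 0.0854
t 3.6 p [ 0.5586 -0.1721  0.1668] yaw_y -31.89 zax [-0.0081  0.0015 -1.    ] F [-0.81  1.31 -0.55] M [0.024 0.085 0.014] w 0.0854 j [-0.3   0.51  0.74  1.79 -0.4   1.01  0.04]
tool shift to target [-0.0055  0.0082  0.0848]
```

View pics/m1.png

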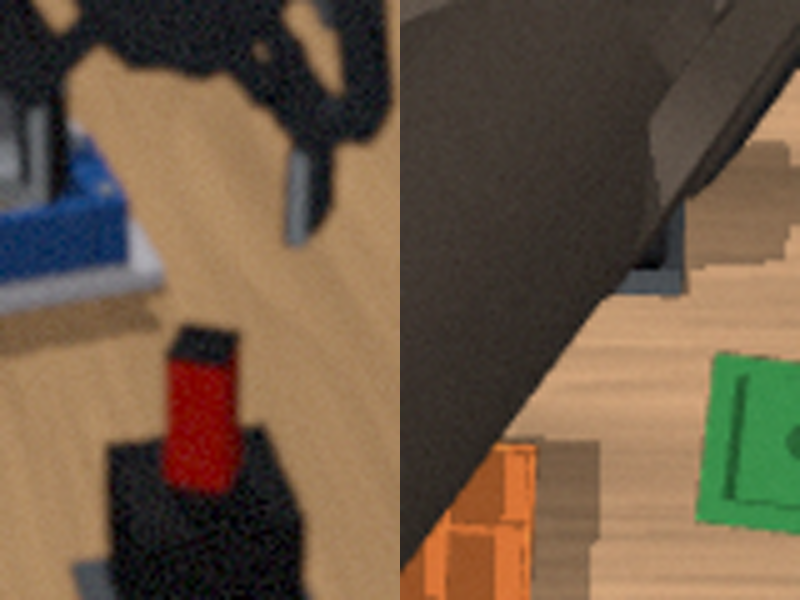

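```bash
python3 -m creep '[{"x":0,"y":0,"z":0,"wx":0,"wy":0,"wz":0,"jaw":0},{"x":0,"y":0,"z":0,"wx":0,"wy":0,"wz":0,"jaw":0}]'
python3 -c "
from h import *
to([.562,-.181,.082])"
```

```text
time: 3.9
tcp_pos: [0.5625, -0.1721, 0.173]
tcp_rot: [0.001, 0.873, 0.487, 0.001]
contact_force: [0.4, 0.0, -0.7]
width: 0.0855
t 3.9 p [ 0.5625 -0.1721  0.173 ] yaw_y -31.72 zax [ 2.6e-03  2.0e-04 -1.0e+00] F [ 0.37  0.02 -0.71] M [0.007 0.005 0.028] w 0.0855 j [-0.3   0.5   0.74  1.78 -0.39  1.01  0.04]
tool shift to target [-0.0079  0.0041  0.091 ]
```

```bash
python3 -m creep '[{"x":-0.008,"y":0.004,"z":0.01,"wx":0,"wy":0,"wz":0,"jaw":0},{"x":0,"y":0,"z":0.02,"wx":0,"wy":0,"wz":0,"jaw":0},{"x":0,"y":0,"z":0.025,"wx":0,"wy":0,"wz":0,"jaw":0},{"x":0,"y":0,"z":0.02,"wx":0,"wy":0,"wz":0,"jaw":0},{"x":0,"y":0,"z":0.012,"wx":0,"wy":0,"wz":0,"jaw":0}]' 60
python3 -m creep '[{"x":0,"y":0,"z":0,"wx":0,"wy":0,"wz":0,"jaw":0},{"x":0,"y":0,"z":0,"wx":0,"wy":0,"wz":0,"jaw":0.3},{"x":0,"y":0,"z":0,"wx":0,"wy":0,"wz":0,"jaw":0.5}]'
python3 - <<'E'
from h import *
from cell import optics
to([.562,-.181,.082])
s=optics.get_image("side")["img"][:,:,::-1]
c=lambda i,x,y,w,h,k: cv2.resize(i[y:y+h,x:x+w],(w*k,h*k),interpolation=cv2.INTER_CUBIC)
cv2.imwrite("pics/m2.png",c(s,245,170,80,100,6))
E
```

```text
time: 4.4
tcp_pos: [0.56, -0.1818, 0.0829]
tcp_rot: [-0.0, 0.874, 0.486, -0.0]
contact_force: [0.7, -0.4, -0.1]
width: 0.0855
time: 4.7
tcp_pos: [0.5614, -0.1822, 0.0854]
tcp_rot: [0.001, 0.874, 0.486, 0.001]
contact_force: [0.0, 0.5, -0.8]
width: 0.0593
t 4.7 p [ 0.5614 -0.1822  0.0854] yaw_y -31.81 zax [ 1.7e-03 -5.0e-04 -1.0e+00] F [ 0.02  0.46 -0.84] M [-0.017 -0.024  0.064] w 0.0593 j [-0.22  0.61  0.66  1.86 -0.49  0.84  0.13]
tool shift to target [ 0.0013 -0.0001  0.0034]
```

View pics/m2.png

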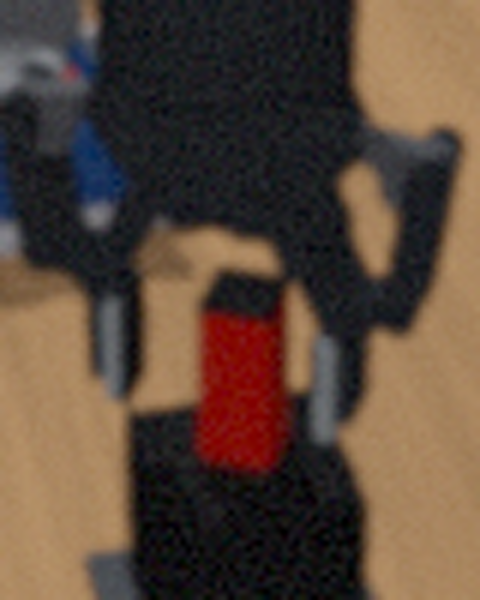

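```bash
python3 -m creep '[{"x":0.001,"y":0.004,"z":0.002,"wx":0,"wy":0,"wz":0,"jaw":0.5},{"x":0,"y":0,"z":0,"wx":0,"wy":0,"wz":0,"jaw":0.5},{"x":0,"y":0,"z":0,"wx":0,"wy":0,"wz":0,"jaw":0.65},{"x":0,"y":0,"z":0,"wx":0,"wy":0,"wz":0,"jaw":0.75},{"x":0,"y":0,"z":0,"wx":0,"wy":0,"wz":0,"jaw":0.85}]' 60
python3 -m creep '[{"x":0,"y":0,"z":0,"wx":0,"wy":0,"wz":0,"jaw":1},{"x":0,"y":0,"z":0,"wx":0,"wy":0,"wz":0,"jaw":1},{"x":0,"y":0,"z":0,"wx":0,"wy":0,"wz":0,"jaw":1},{"x":0,"y":0,"z":0,"wx":0,"wy":0,"wz":0,"jaw":1}]'
python3 -c "
from h import *
st()"
```

```text
time: 5.25
tcp_pos: [0.5648, -0.183, 0.0825]
tcp_rot: [0.0, 0.874, 0.486, 0.0]
contact_force: [-0.3, 0.6, 2.0]
width: 0.0235
time: 5.65
tcp_pos: [0.5648, -0.183, 0.0825]
tcp_rot: [0.0, 0.874, 0.486, 0.0]
contact_force: [-0.1, 0.9, 4.7]
width: 0.0235
t 5.65 p [ 0.5648 -0.183   0.0825] yaw_y -31.81 zax [ 4.e-04 -0.e+00 -1.e+00] F [-0.15  0.91  4.66] M [ 0.17   0.116 -0.075] w 0.0235 j [-0.22  0.62  0.66  1.85 -0.49  0.84  0.13]
```

```bash
python3 -m creep '[{"x":0,"y":0,"z":-0.01,"wx":0,"wy":0,"wz":0,"jaw":1},{"x":0,"y":0,"z":-0.02,"wx":0,"wy":0,"wz":0,"jaw":1},{"x":0,"y":0,"z":-0.02,"wx":0,"wy":0,"wz":0,"jaw":1},{"x":0,"y":0,"z":-0.02,"wx":0,"wy":0,"wz":0,"jaw":1},{"x":0,"y":0,"z":-0.02,"wx":0,"wy":0,"wz":0,"jaw":1}]'
python3 -m creep '[{"x":0,"y":0,"z":-0.02,"wx":0,"wy":0,"wz":0,"jaw":1},{"x":0,"y":0,"z":-0.02,"wx":0,"wy":0,"wz":0,"jaw":1},{"x":0,"y":0,"z":-0.01,"wx":0,"wy":0,"wz":0,"jaw":1},{"x":0,"y":0,"z":0,"wx":0,"wy":0,"wz":0,"jaw":1},{"x":0,"y":0,"z":0,"wx":0,"wy":0,"wz":0,"jaw":1}]'
python3 - <<'E'
from h import *
from cell import optics
to([.544,.110,.2225])
s=optics.get_image("side")["img"][:,:,::-1]
c=lambda i,x,y,w,h,k: cv2.resize(i[y:y+h,x:x+w],(w*k,h*k),interpolation=cv2.INTER_CUBIC)
cv2.imwrite("pics/m3.png",c(s,245,110,80,100,6))
E
```

```text
time: 6.15
tcp_pos: [0.5642, -0.1829, 0.1732]
tcp_rot: [-0.0, 0.874, 0.486, -0.0]
contact_force: [1.0, 0.3, -0.8]
width: 0.0233
time: 6.65
tcp_pos: [0.5643, -0.1826, 0.2216]
tcp_rot: [-0.0, 0.874, 0.486, -0.0]
contact_force: [-0.1, -0.6, -1.0]
width: 0.0233
t 6.65 p [ 0.5643 -0.1826  0.2216] yaw_y -31.79 zax [-8.e-04  4.e-04 -1.e+00] F [-0.14 -0.63 -1.02] M [-0.068 -0.052 -0.013] w 0.0233 j [-0.3   0.46  0.77  1.71 -0.35  1.11  0.02]
tool shift to target [ 0.238  -0.1714 -0.0007]
```

View pics/m3.png

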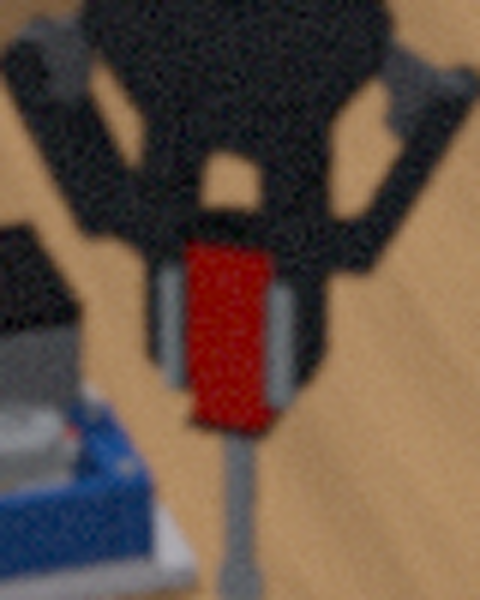

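Driver is held, upright, with the shaft at (240,500) and its blade widening at the bottom (240,580), so the blade width lies along the tool y. Moving above the disc.

```bash
python3 -m creep '[{"x":0.0298,"y":-0.0214,"z":0,"wx":0,"wy":0,"wz":0,"jaw":1},{"x":0.0298,"y":-0.0214,"z":0,"wx":0,"wy":0,"wz":0,"jaw":1},{"x":0.0298,"y":-0.0214,"z":0,"wx":0,"wy":0,"wz":0,"jaw":1},{"x":0.0298,"y":-0.0214,"z":0,"wx":0,"wy":0,"wz":0,"jaw":1},{"x":0.0298,"y":-0.0214,"z":0,"wx":0,"wy":0,"wz":0,"jaw":1}]'
python3 -m creep '[{"x":0.0298,"y":-0.0214,"z":0,"wx":0,"wy":0,"wz":0,"jaw":1},{"x":0.0298,"y":-0.0214,"z":0,"wx":0,"wy":0,"wz":0,"jaw":1},{"x":0.0298,"y":-0.0214,"z":0,"wx":0,"wy":0,"wz":0,"jaw":1},{"x":0,"y":0,"z":0,"wx":0,"wy":0,"wz":-0.13,"jaw":1},{"x":0,"y":0,"z":0,"wx":0,"wy":0,"wz":-0.13,"jaw":1}]'
python3 -m creep '[{"x":0,"y":0,"z":0.02,"wx":0,"wy":0,"wz":-0.13,"jaw":1},{"x":0,"y":0,"z":0.02,"wx":0,"wy":0,"wz":-0.13,"jaw":1},{"x":0,"y":0,"z":0.015,"wx":0,"wy":0,"wz":-0.13,"jaw":1},{"x":0,"y":0,"z":0,"wx":0,"wy":0,"wz":0,"jaw":1},{"x":0,"y":0,"z":0,"wx":0,"wy":0,"wz":0,"jaw":1}]'
python3 - <<'E'
from h import *
from cell import optics
to([.544,.110,.124])
s=optics.get_image("side")["img"][:,:,::-1];t=optics.get_image("top")["img"][:,:,::-1]
c=lambda i,x,y,w,h,k: cv2.resize(i[y:y+h,x:x+w],(w*k,h*k),interpolation=cv2.INTER_CUBIC)
cv2.imwrite("pics/m4.png",np.hstack([c(s,210,110,75,100,5)[:500],c(t,160,160,70,100,5)]))
E
```

```text
time: 7.2
tcp_pos: [0.5513, 0.0015, 0.2212]
tcp_rot: [-0.0, 0.874, 0.486, -0.001]
contact_force: [-0.1, -1.1, -1.7]
width: 0.0236
time: 7.7
tcp_pos: [0.5438, 0.1117, 0.2209]
tcp_rot: [-0.0, 0.801, 0.599, -0.001]
contact_force: [-1.3, -1.1, -0.2]
width: 0.024
time: 8.2
tcp_pos: [0.5445, 0.1095, 0.1669]
tcp_rot: [-0.0, 0.674, 0.738, -0.001]
contact_force: [-0.6, 0.2, -0.9]
width: 0.023
t 8.2 p [0.5445 0.1095 0.1669] yaw_y 5.19 zax [-1.3e-03 -5.0e-04 -1.0e+00] F [-0.57  0.16 -0.89] M [-0.001 -0.037 -0.018] w 0.023 j [-0.71  0.42  0.57  1.86 -0.27  0.94  0.07]
tool shift to target [ 0.0005 -0.0004  0.0429]
```

View pics/m4.png

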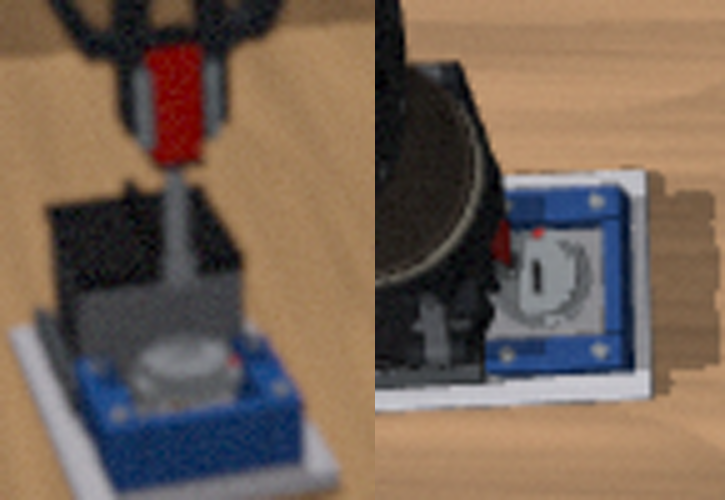

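Run:
```python
from h import *
import cv2
T=lambda x,y,ox,oy:((x+.5)/5-.5+ox,(y+.5)/5-.5+oy)
p=lambda *a:print(*a)
m=cv2.imread("pics/m4.png")
print("expected tip side px (crop)",(proj("side",[.5445,.1095,.0929])[0]-[210,110]+.5)*5-.5, "shaft top",(proj("side",[.5445,.1095,.155])[0]-[210,110]+.5)*5-.5)
print("slot",ray("top",T(537-375,278,160,160),.056),"ends",ray("top",T(535-375,262,160,160),.056),ray("top",T(539-375,294,160,160),.056),"mark",ray("top",T(538-375,233,160,160),.05))
g=m[180:300:6,130:225].astype(int)
# dark pixels in slot region of top crop: centroid and principal axis
r=m[255:300,520:555].astype(float).sum(2);mask=r<200
v,u=np.nonzero(mask);w=(200-r[mask])
U=np.stack([u+520-375,v+255],1);c=np.average(U,axis=0,weights=w);e=np.linalg.svd((U-c)*w[:,None]**.5)[2][0]
print("slot centroid px",c,"axis",e,"world",ray("top",T(*c,160,160),.056), "axis world", (lambda a,b:np.degrees(np.arctan2(*(a-b)[[1,0]])))(ray("top",T(*(c+20*e),160,160),.056),ray("top",T(*(c-20*e),160,160),.056)))
# shaft columns in side crop
for y in range(200,300,10):
    q=m[y,120:240].astype(int); sat=q.max(1)-q.min(1); br=q.sum(1)
    k=np.nonzero((br>230)&(sat<60))[0]+120; print(y,k.min() if len(k) else None,k.max() if len(k) else None,len(k))
```

```text
expected tip side px (crop) [181.40163436 284.9955363 ] shaft top [175.44237789 162.27371029]
slot [0.5427462  0.10932074 0.056     ] ends [0.55099479 0.11079425 0.056     ] [0.53451334 0.10785004 0.056     ] mark [0.56691195 0.11136805 0.05      ]
slot centroid px [161.71301108 275.43366997] axis [0.0342046  0.99941485] world [0.54406863 0.10953952 0.056     ] axis world -174.9799876249652
200 167 211 19
210 168 218 19
220 168 225 20
230 168 232 20
240 168 237 19
250 170 185 16
260 167 191 25
270 167 190 24
280 168 190 23
290 177 177 1
```

The tip prediction and the picture agree within about 0.5 px. Slot is at (0.5437, 0.1095) with yaw 5°, and the tool is aligned with it. Lowering gently.

```bash
python3 -m creep '[{"x":0,"y":-0.0005,"z":0.015,"wx":0,"wy":0,"wz":0,"jaw":1},{"x":0,"y":0,"z":0.012,"wx":0,"wy":0,"wz":0,"jaw":1},{"x":0,"y":0,"z":0.006,"wx":0,"wy":0,"wz":0,"jaw":1},{"x":0,"y":0,"z":0,"wx":0,"wy":0,"wz":0,"jaw":1},{"x":0,"y":0,"z":0,"wx":0,"wy":0,"wz":0,"jaw":1}]'
python3 -m creep '[{"x":0,"y":0,"z":0.002,"wx":0,"wy":0,"wz":0,"jaw":1},{"x":0,"y":0,"z":0.001,"wx":0,"wy":0,"wz":0,"jaw":1},{"x":0,"y":0,"z":0.001,"wx":0,"wy":0,"wz":0,"jaw":1},{"x":0,"y":0,"z":0,"wx":0,"wy":0,"wz":0,"jaw":1}]'
python3 -c "
from h import *
to([.5437,.1095,.124])"
```

```text
time: 8.8
tcp_pos: [0.5445, 0.1098, 0.1346]
tcp_rot: [0.0, 0.673, 0.74, 0.0]
contact_force: [-0.1, -0.0, -1.1]
width: 0.0236
time: 9.2
tcp_pos: [0.5445, 0.1098, 0.1305]
tcp_rot: [0.0, 0.673, 0.74, 0.0]
contact_force: [0.1, -0.7, -0.3]
width: 0.0232
t 9.2 p [0.5445 0.1098 0.1305] yaw_y 5.44 zax [ 4.e-04  2.e-04 -1.e+00] F [ 0.08 -0.65 -0.33] M [-0.027  0.038 -0.042] w 0.0232 j [-0.69  0.46  0.54  1.9  -0.31  0.86  0.11]
tool shift to target [-0.0003 -0.0008  0.0065]
```

```bash
python3 -m creep '[{"x":0,"y":-0.0005,"z":0.001,"wx":0,"wy":0,"wz":0,"jaw":1},{"x":0,"y":0,"z":0.001,"wx":0,"wy":0,"wz":0,"jaw":1},{"x":0,"y":0,"z":0,"wx":0,"wy":0,"wz":0,"jaw":1}]'
python3 -m creep '[{"x":0,"y":0,"z":0.001,"wx":0,"wy":0,"wz":0,"jaw":1},{"x":0,"y":0,"z":0.001,"wx":0,"wy":0,"wz":0,"jaw":1},{"x":0,"y":0,"z":0,"wx":0,"wy":0,"wz":0,"jaw":1}]'
python3 -c "
from h import *
to([.5437,.1095,.124])"
```

```text
time: 9.5
tcp_pos: [0.5446, 0.1098, 0.1296]
tcp_rot: [0.0, 0.673, 0.74, 0.001]
contact_force: [-2.1, -0.2, 12.2]
width: 0.0235
time: 9.8
tcp_pos: [0.5449, 0.1092, 0.1276]
tcp_rot: [0.001, 0.673, 0.74, 0.001]
contact_force: [-1.8, -2.5, 11.6]
width: 0.0234
t 9.8 p [0.5449 0.1092 0.1276] yaw_y 5.4 zax [ 2.4e-03  3.0e-04 -1.0e+00] F [-1.77 -2.45 11.58] M [-0.485  0.369  0.008] w 0.0234 j [-0.68  0.47  0.54  1.9  -0.31  0.85  0.11]
tool shift to target [ 0.0004 -0.0012  0.0036]
```

```bash
python3 -m creep '[{"x":0,"y":0,"z":-0.002,"wx":0,"wy":0,"wz":0,"jaw":1},{"x":0,"y":-0.001,"z":0,"wx":0,"wy":0,"wz":0,"jaw":1},{"x":0,"y":0,"z":0,"wx":0,"wy":0,"wz":0,"jaw":1}]'
python3 -m creep '[{"x":0,"y":0,"z":0.001,"wx":0,"wy":0,"wz":0,"jaw":1},{"x":0,"y":0,"z":0.001,"wx":0,"wy":0,"wz":0,"jaw":1},{"x":0,"y":0,"z":0,"wx":0,"wy":0,"wz":0,"jaw":1}]'
python3 -c "
from h import *
to([.5437,.1095,.124])"
```

```text
time: 10.1
tcp_pos: [0.543, 0.1092, 0.1284]
tcp_rot: [0.0, 0.673, 0.74, 0.0]
contact_force: [0.6, -2.6, 1.5]
width: 0.0232
time: 10.4
tcp_pos: [0.5432, 0.1088, 0.1263]
tcp_rot: [0.001, 0.673, 0.74, -0.0]
contact_force: [1.5, -3.9, -0.4]
width: 0.0231
t 10.4 p [0.5432 0.1088 0.1263] yaw_y 5.4 zax [ 7.e-04 -1.e-03 -1.e+00] F [ 1.48 -3.9  -0.37] M [-1.324 -0.758  0.02 ] w 0.0231 j [-0.68  0.47  0.54  1.9  -0.31  0.85  0.11]
tool shift to target [0.0007 0.0006 0.0023]
```

```bash
python3 -m creep '[{"x":-0.001,"y":0.0003,"z":0.001,"wx":0,"wy":0,"wz":0,"jaw":1},{"x":0,"y":0,"z":0.001,"wx":0,"wy":0,"wz":0,"jaw":1},{"x":0,"y":0,"z":0,"wx":0,"wy":0,"wz":0,"jaw":1}]'
python3 -m creep '[{"x":0,"y":0,"z":0.001,"wx":0,"wy":0,"wz":0,"jaw":1},{"x":0,"y":0,"z":0.0005,"wx":0,"wy":0,"wz":0,"jaw":1},{"x":0,"y":0,"z":0,"wx":0,"wy":0,"wz":0,"jaw":1}]'
python3 -c "
from h import *
to([.5437,.1095,.124])"
```

```text
time: 10.7
tcp_pos: [0.5428, 0.1085, 0.1239]
tcp_rot: [-0.0, 0.673, 0.74, -0.0]
contact_force: [1.1, -3.3, -2.9]
width: 0.0234
time: 11.0
tcp_pos: [0.5431, 0.1086, 0.1227]
tcp_rot: [-0.0, 0.673, 0.74, -0.0]
contact_force: [1.1, -3.8, -0.9]
width: 0.0232
t 11.0 p [0.5431 0.1086 0.1227] yaw_y 5.43 zax [-3.e-04 -2.e-04 -1.e+00] F [ 1.11 -3.75 -0.94] M [-1.203 -0.154  0.025] w 0.0232 j [-0.68  0.47  0.54  1.91 -0.32  0.85  0.11]
tool shift to target [ 0.0009  0.0007 -0.0013]
```

```bash
python3 -m creep '[{"x":-0.001,"y":0.0003,"z":0.0005,"wx":0,"wy":0,"wz":0,"jaw":1},{"x":0,"y":0,"z":0.0005,"wx":0,"wy":0,"wz":0,"jaw":1},{"x":0,"y":0,"z":0,"wx":0,"wy":0,"wz":0,"jaw":1}]'
python3 -c "
from h import *
st()"
python3 -m creep '[{"x":0,"y":0,"z":0.0005,"wx":0,"wy":0,"wz":0,"jaw":1},{"x":0,"y":0,"z":0,"wx":0,"wy":0,"wz":0,"jaw":1}]'
python3 -c "
from h import *
st()"
```

```text
time: 11.3
tcp_pos: [0.5435, 0.1082, 0.1222]
tcp_rot: [-0.0, 0.673, 0.74, 0.0]
contact_force: [-1.4, -2.4, 5.5]
width: 0.0233
t 11.3 p [0.5435 0.1082 0.1222] yaw_y 5.45 zax [-3.e-04  1.e-03 -1.e+00] F [-1.41 -2.38  5.54] M [-0.71   0.721  0.058] w 0.0233 j [-0.68  0.47  0.53  1.91 -0.32  0.84  0.12]
time: 11.5
tcp_pos: [0.5435, 0.1082, 0.122]
tcp_rot: [-0.0, 0.673, 0.74, 0.0]
contact_force: [-3.5, -2.1, 11.1]
width: 0.0234
t 11.5 p [0.5435 0.1082 0.122 ] yaw_y 5.45 zax [-1.0e-04  1.1e-03 -1.0e+00] F [-3.53 -2.07 11.07] M [-0.777  0.994 -0.007] w 0.0234 j [-0.68  0.47  0.53  1.91 -0.32  0.84  0.12]
```

```bash
echo 'from h import *; import sys
from cell import get_obs
o=get_obs();q=o["tcp_rot"];R=Rt.from_quat([q[1],q[2],q[3],q[0]]).as_matrix();y=np.degrees(np.arctan2(R[1,1],R[0,1]))
print("OBS yaw %.2f turned %.3f"%(y,np.radians(5.45-y)),"F",np.round(o["contact_force"],1),"Mz %.3f"%o["wrist_torque"][2],np.round(o["tcp_pos"],4))' > mon.py
python3 -m creep '[{"x":0,"y":-0.0003,"z":-0.0005,"wx":0,"wy":0,"wz":0.1,"jaw":1},{"x":0,"y":0,"z":0,"wx":0,"wy":0,"wz":0,"jaw":1}]' >/dev/null; python3 mon.py
python3 -m creep '[{"x":0,"y":0,"z":0,"wx":0,"wy":0,"wz":0.1,"jaw":1},{"x":0,"y":0,"z":0,"wx":0,"wy":0,"wz":0,"jaw":1}]' >/dev/null; python3 mon.py
python3 -m creep '[{"x":0,"y":0,"z":0,"wx":0,"wy":0,"wz":0.1,"jaw":1},{"x":0,"y":0,"z":0,"wx":0,"wy":0,"wz":0,"jaw":1}]' >/dev/null; python3 mon.py
python3 -m creep '[{"x":0,"y":0,"z":0,"wx":0,"wy":0,"wz":0.1,"jaw":1},{"x":0,"y":0,"z":0,"wx":0,"wy":0,"wz":0,"jaw":1}]' >/dev/null; python3 mon.py
```

```text
OBS yaw -0.41 turned 0.102 F [-1.1 -2.4  6. ] Mz -0.002 [0.5434 0.1078 0.1222]
OBS yaw -6.11 turned 0.202 F [-2.9 -4.3  8.5] Mz 0.114 [0.5433 0.1077 0.1222]
OBS yaw -11.83 turned 0.302 F [-2.6 -3.5  8.3] Mz 0.093 [0.5431 0.1077 0.1222]
OBS yaw -17.55 turned 0.401 F [-4.  -2.8  8.8] Mz 0.101 [0.5429 0.1079 0.1221]
```

```bash
python3 -m creep '[{"x":-0.0006,"y":-0.0003,"z":-0.0002,"wx":0,"wy":0,"wz":0.1,"jaw":1},{"x":0,"y":0,"z":0,"wx":0,"wy":0,"wz":0,"jaw":1}]' >/dev/null; python3 mon.py
python3 -m creep '[{"x":0,"y":0,"z":0,"wx":0,"wy":0,"wz":0.1,"jaw":1},{"x":0,"y":0,"z":0,"wx":0,"wy":0,"wz":0,"jaw":1}]' >/dev/null; python3 mon.py
python3 -m creep '[{"x":0,"y":0,"z":0,"wx":0,"wy":0,"wz":0.05,"jaw":1},{"x":0,"y":0,"z":0,"wx":0,"wy":0,"wz":0,"jaw":1}]' >/dev/null; python3 mon.py
python3 -m creep '[{"x":0,"y":0,"z":0,"wx":0,"wy":0,"wz":0.05,"jaw":1},{"x":0,"y":0,"z":0,"wx":0,"wy":0,"wz":0,"jaw":1}]' >/dev/null; python3 mon.py
```

```text
OBS yaw -23.26 turned 0.501 F [-1.6 -2.3  6.9] Mz 0.050 [0.5426 0.1079 0.1222]
OBS yaw -28.98 turned 0.601 F [-2.8 -1.   7.4] Mz 0.081 [0.5424 0.108  0.1222]
OBS yaw -31.75 turned 0.649 F [-3.1 -1.9  7.3] Mz 0.088 [0.5423 0.1081 0.1222]
OBS yaw -34.61 turned 0.699 F [-4.3 -1.   7.9] Mz 0.071 [0.5423 0.1082 0.1222]
```

```bash
python3 -m creep '[{"x":-0.0003,"y":-0.0004,"z":-0.0002,"wx":0,"wy":0,"wz":0.05,"jaw":1},{"x":0,"y":0,"z":0,"wx":0,"wy":0,"wz":0,"jaw":1}]' >/dev/null; python3 mon.py
python3 -m creep '[{"x":0,"y":0,"z":0,"wx":0,"wy":0,"wz":0.05,"jaw":1},{"x":0,"y":0,"z":0,"wx":0,"wy":0,"wz":0,"jaw":1}]' >/dev/null; python3 mon.py
python3 -m creep '[{"x":0,"y":0,"z":0,"wx":0,"wy":0,"wz":0.05,"jaw":1},{"x":0,"y":0,"z":0,"wx":0,"wy":0,"wz":0,"jaw":1}]' >/dev/null; python3 mon.py
python3 -m creep '[{"x":0,"y":0,"z":0,"wx":0,"wy":0,"wz":0.05,"jaw":1},{"x":0,"y":0,"z":0,"wx":0,"wy":0,"wz":0,"jaw":1}]' >/dev/null; python3 mon.py
```

```text
OBS yaw -37.44 turned 0.749 F [-2.6 -0.1  4.2] Mz 0.083 [0.542  0.1082 0.1223]
OBS yaw -40.30 turned 0.798 F [-2.8  1.4  6.2] Mz 0.085 [0.5419 0.1083 0.1222]
OBS yaw -43.16 turned 0.848 F [-3.2  0.6  6.1] Mz 0.079 [0.5419 0.1084 0.1222]
OBS yaw -46.02 turned 0.898 F [-4.7  0.8  7.3] Mz 0.113 [0.5418 0.1085 0.1222]
```

```bash
python3 -m creep '[{"x":-0.0004,"y":-0.0004,"z":-0.0001,"wx":0,"wy":0,"wz":0.04,"jaw":1},{"x":0,"y":0,"z":0,"wx":0,"wy":0,"wz":0,"jaw":1}]' >/dev/null; python3 mon.py
python3 -m creep '[{"x":0,"y":0,"z":0,"wx":0,"wy":0,"wz":0.04,"jaw":1},{"x":0,"y":0,"z":0,"wx":0,"wy":0,"wz":0,"jaw":1}]' >/dev/null; python3 mon.py
python3 -m creep '[{"x":0,"y":0,"z":0,"wx":0,"wy":0,"wz":0.04,"jaw":1},{"x":0,"y":0,"z":0,"wx":0,"wy":0,"wz":0,"jaw":1}]' >/dev/null; python3 mon.py
```

```text
OBS yaw -48.28 turned 0.938 F [-3.2  2.1  4.2] Mz 0.095 [0.5416 0.1085 0.1223]
OBS yaw -50.57 turned 0.978 F [-2.7  3.7  4.3] Mz 0.055 [0.5416 0.1085 0.1223]
OBS yaw -52.85 turned 1.018 F [-2.7  3.9  4.3] Mz 0.128 [0.5415 0.1085 0.1222]
```

Run:
```python
from h import *
from cell import optics
s=optics.get_image("side")["img"][:,:,::-1];t=optics.get_image("top")["img"][:,:,::-1]
c=lambda i,x,y,w,h,k: cv2.resize(i[y:y+h,x:x+w],(w*k,h*k),interpolation=cv2.INTER_CUBIC)
cv2.imwrite("pics/m5.png",np.hstack([c(s,210,110,75,100,5)[:500],c(t,160,160,70,100,5)]))
```

```text
(no output)
```

View pics/m5.png

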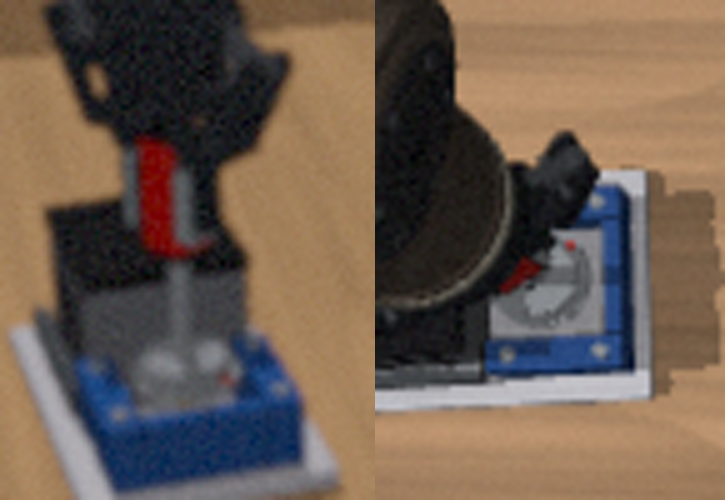

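The disc follows: its red mark moved from (538,233) to (570,245), about 0.8 rad. The blade is still seated. I'll continue in small steps.

```bash
python3 -m creep '[{"x":0,"y":-0.0005,"z":0,"wx":0,"wy":0,"wz":0.03,"jaw":1},{"x":0,"y":0,"z":0,"wx":0,"wy":0,"wz":0,"jaw":1}]' >/dev/null; python3 mon.py
python3 -m creep '[{"x":0,"y":0,"z":0,"wx":0,"wy":0,"wz":0.03,"jaw":1},{"x":0,"y":0,"z":0,"wx":0,"wy":0,"wz":0,"jaw":1}]' >/dev/null; python3 mon.py
python3 -m creep '[{"x":0,"y":0,"z":0,"wx":0,"wy":0,"wz":0.03,"jaw":1},{"x":0,"y":0,"z":0,"wx":0,"wy":0,"wz":0,"jaw":1}]' >/dev/null; python3 mon.py
```

```text
OBS yaw -54.62 turned 1.048 F [-3.   4.8  4.1] Mz 0.128 [0.5414 0.1085 0.1223]
OBS yaw -56.34 turned 1.078 F [-3.   5.1  4. ] Mz 0.140 [0.5414 0.1086 0.1223]
OBS yaw -58.05 turned 1.108 F [-2.   4.9  4.2] Mz 0.072 [0.5414 0.1086 0.1223]
```

```bash
H='' 
python3 -m creep '[{"x":0,"y":0,"z":0,"wx":0,"wy":0,"wz":0.03,"jaw":1},{"x":0,"y":0,"z":0,"wx":0,"wy":0,"wz":0,"jaw":1}]' >/dev/null; python3 mon.py
python3 -m creep '[{"x":0,"y":0,"z":0,"wx":0,"wy":0,"wz":0,"jaw":1}]' >/dev/null; python3 mon.py
python3 -m creep '[{"x":0,"y":0,"z":0,"wx":0,"wy":0,"wz":0.03,"jaw":1},{"x":0,"y":0,"z":0,"wx":0,"wy":0,"wz":0,"jaw":1}]' >/dev/null; python3 mon.py
python3 -m creep '[{"x":0,"y":0,"z":0,"wx":0,"wy":0,"wz":0,"jaw":1}]' >/dev/null; python3 mon.py
```

```text
OBS yaw -59.77 turned 1.138 F [-2.8  4.7  3.8] Mz 0.116 [0.5413 0.1087 0.1223]
OBS yaw -59.72 turned 1.137 F [-2.3  6.5  4.7] Mz 0.149 [0.5413 0.1087 0.1223]
OBS yaw -61.49 turned 1.168 F [-2.1  6.9  5.1] Mz 0.117 [0.5414 0.1088 0.1223]
OBS yaw -61.43 turned 1.167 F [-1.9  5.6  4.4] Mz 0.106 [0.5413 0.1088 0.1223]
```

```bash
python3 -m creep '[{"x":0.0003,"y":-0.0006,"z":0,"wx":0,"wy":0,"wz":0,"jaw":1},{"x":0,"y":0,"z":0,"wx":0,"wy":0,"wz":0,"jaw":1}]' >/dev/null; python3 mon.py
python3 -m creep '[{"x":0,"y":0,"z":0,"wx":0,"wy":0,"wz":0.03,"jaw":1},{"x":0,"y":0,"z":0,"wx":0,"wy":0,"wz":0,"jaw":1}]' >/dev/null; python3 mon.py
python3 -m creep '[{"x":0,"y":0,"z":0,"wx":0,"wy":0,"wz":0,"jaw":1}]' >/dev/null; python3 mon.py
python3 -m creep '[{"x":0,"y":0,"z":0,"wx":0,"wy":0,"wz":0.03,"jaw":1},{"x":0,"y":0,"z":0,"wx":0,"wy":0,"wz":0,"jaw":1}]' >/dev/null; python3 mon.py
python3 -m creep '[{"x":0,"y":0,"z":0,"wx":0,"wy":0,"wz":0,"jaw":1}]' >/dev/null; python3 mon.py
```

```text
OBS yaw -61.48 turned 1.168 F [-2.5  4.5  4.4] Mz 0.143 [0.5413 0.109  0.1223]
OBS yaw -63.26 turned 1.199 F [-3.3  4.6  4.6] Mz 0.137 [0.5413 0.109  0.1223]
OBS yaw -63.20 turned 1.198 F [-2.9  4.7  4.4] Mz 0.104 [0.5413 0.109  0.1223]
OBS yaw -64.97 turned 1.229 F [-3.6  5.8  4.7] Mz 0.089 [0.5413 0.1091 0.1223]
OBS yaw -64.92 turned 1.228 F [-3.3  5.5  3.4] Mz 0.110 [0.5413 0.1091 0.1223]
```

```bash
python3 -m creep '[{"x":0,"y":0,"z":0,"wx":0,"wy":0,"wz":0.03,"jaw":1},{"x":0,"y":0,"z":0,"wx":0,"wy":0,"wz":0,"jaw":1}]' >/dev/null; python3 mon.py
python3 -m creep '[{"x":0,"y":0,"z":0,"wx":0,"wy":0,"wz":0,"jaw":1}]' >/dev/null; python3 mon.py
python3 -m creep '[{"x":0,"y":0,"z":0,"wx":0,"wy":0,"wz":0.03,"jaw":1},{"x":0,"y":0,"z":0,"wx":0,"wy":0,"wz":0,"jaw":1}]' >/dev/null; python3 mon.py
python3 -m creep '[{"x":0,"y":0,"z":0,"wx":0,"wy":0,"wz":0,"jaw":1}]' >/dev/null; python3 mon.py
python3 -m creep '[{"x":0,"y":0,"z":0,"wx":0,"wy":0,"wz":0.03,"jaw":1},{"x":0,"y":0,"z":0,"wx":0,"wy":0,"wz":0,"jaw":1}]' >/dev/null; python3 mon.py
python3 -m creep '[{"x":0,"y":0,"z":0,"wx":0,"wy":0,"wz":0,"jaw":1}]' >/dev/null; python3 mon.py
```

```text
OBS yaw -66.68 turned 1.259 F [-2.7  5.1  3.5] Mz 0.174 [0.5413 0.1092 0.1223]
OBS yaw -66.63 turned 1.258 F [-3.   6.1  3.5] Mz 0.149 [0.5413 0.1092 0.1223]
OBS yaw -68.40 turned 1.289 F [-3.   6.1  4.8] Mz 0.130 [0.5413 0.1093 0.1223]
OBS yaw -68.35 turned 1.288 F [-2.6  5.4  3.4] Mz 0.144 [0.5413 0.1093 0.1223]
OBS yaw -70.12 turned 1.319 F [-4.5  6.1  4.4] Mz 0.237 [0.5412 0.1094 0.1223]
OBS yaw -70.06 turned 1.318 F [-3.3  5.6  3.8] Mz 0.165 [0.5412 0.1093 0.1223]
```

```bash
python3 -m creep '[{"x":0,"y":0,"z":0,"wx":0,"wy":0,"wz":0,"jaw":1}]' >/dev/null; python3 mon.py
python3 -m creep '[{"x":0,"y":0,"z":0,"wx":0,"wy":0,"wz":0,"jaw":1}]' >/dev/null; python3 mon.py
python3 -m creep '[{"x":0,"y":0,"z":0,"wx":0,"wy":0,"wz":0,"jaw":1}]' >/dev/null; python3 mon.py
python3 -m creep '[{"x":0,"y":0,"z":0,"wx":0,"wy":0,"wz":0.02,"jaw":1},{"x":0,"y":0,"z":0,"wx":0,"wy":0,"wz":0,"jaw":1}]' >/dev/null; python3 mon.py
python3 -m creep '[{"x":0,"y":0,"z":0,"wx":0,"wy":0,"wz":0,"jaw":1}]' >/dev/null; python3 mon.py
python3 -m creep '[{"x":0,"y":0,"z":0,"wx":0,"wy":0,"wz":0,"jaw":1}]' >/dev/null; python3 mon.py
python3 -m creep '[{"x":0,"y":0,"z":0,"wx":0,"wy":0,"wz":0,"jaw":1}]' >/dev/null; python3 mon.py
```

```text
OBS yaw -70.06 turned 1.318 F [-3.2  6.1  4.8] Mz 0.204 [0.5412 0.1093 0.1223]
OBS yaw -70.06 turned 1.318 F [-2.9  5.4  4.7] Mz 0.185 [0.5412 0.1094 0.1223]
OBS yaw -70.06 turned 1.318 F [-2.3  5.8  5.5] Mz 0.207 [0.5412 0.1093 0.1223]
OBS yaw -71.24 turned 1.338 F [-3.7  6.7  4.7] Mz 0.101 [0.5412 0.1094 0.1222]
OBS yaw -71.20 turned 1.338 F [-3.4  5.6  3.2] Mz 0.123 [0.5412 0.1094 0.1223]
OBS yaw -71.20 turned 1.338 F [-3.   5.4  3.8] Mz 0.188 [0.5412 0.1094 0.1223]
OBS yaw -71.20 turned 1.338 F [-2.4  5.8  4.6] Mz 0.163 [0.5412 0.1094 0.1223]
```

```bash
cat > avg.py <<'E'
import numpy as np
from cell import get_obs,optics
M=[];F=[];T=[]
for _ in range(14):
    optics.get_image("top");o=get_obs();M.append(o["wrist_torque"][2]);F.append(o["contact_force"]);T.append(o["tau"][6])
print("AVG Mz %.3f +- %.3f"%(np.mean(M),np.std(M)/14**.5),"tau7 %.3f+-%.3f"%(np.mean(T),np.std(T)/14**.5),np.round(np.mean(F,0),1),"t",o["time"],np.round(o["joints"],2))
E
python3 avg.py
python3 -m creep '[{"x":0,"y":0,"z":0,"wx":0,"wy":0,"wz":0.02,"jaw":1},{"x":0,"y":0,"z":0,"wx":0,"wy":0,"wz":0,"jaw":1}]' >/dev/null; python3 avg.py
```

```text
AVG Mz 0.204 +- 0.009 tau7 -0.192+-0.000 [-2.9  6.1  4.4] t 19.0 [-0.92  0.57  0.91  1.93 -0.57  0.92 -0.96]
AVG Mz 0.203 +- 0.010 tau7 -0.214+-0.006 [-3.   6.2  4.5] t 19.9 [-0.92  0.58  0.92  1.93 -0.58  0.92 -0.98]
```

```bash
sed -i 's/range(14)/range(6)/' avg.py
python3 -m creep '[{"x":0,"y":0,"z":0,"wx":0,"wy":0,"wz":0.015,"jaw":1},{"x":0,"y":0,"z":0,"wx":0,"wy":0,"wz":0,"jaw":1},{"x":0,"y":0,"z":0,"wx":0,"wy":0,"wz":0,"jaw":1}]' >/dev/null; python3 avg.py
python3 -m creep '[{"x":0,"y":0,"z":0,"wx":0,"wy":0,"wz":-0.05,"jaw":1},{"x":0,"y":0,"z":0,"wx":0,"wy":0,"wz":-0.03,"jaw":1},{"x":0,"y":0,"z":0,"wx":0,"wy":0,"wz":0,"jaw":1}]' >/dev/null; python3 avg.py
```

```text
AVG Mz 0.193 +- 0.007 tau7 -0.217+-0.000 [-3.   6.3  4.7] t 20.5 [-0.92  0.58  0.92  1.93 -0.58  0.92 -0.99]
AVG Mz 0.094 +- 0.004 tau7 -0.031+-0.015 [-2.1  4.9  3.5] t 21.1 [-0.91  0.57  0.9   1.93 -0.56  0.92 -0.93]
```

Firm at about 0.20–0.21 N·m. Unwinding the twist and lifting out.

```bash
python3 -m creep '[{"x":0.0003,"y":-0.0005,"z":0,"wx":0,"wy":0,"wz":-0.04,"jaw":1},{"x":0,"y":0,"z":-0.001,"wx":0,"wy":0,"wz":0,"jaw":1},{"x":0,"y":0,"z":-0.002,"wx":0,"wy":0,"wz":0,"jaw":1},{"x":0,"y":0,"z":-0.003,"wx":0,"wy":0,"wz":0,"jaw":1},{"x":0,"y":0,"z":-0.005,"wx":0,"wy":0,"wz":0,"jaw":1}]'; python3 mon.py
python3 -m creep '[{"x":0,"y":0,"z":-0.015,"wx":0,"wy":0,"wz":0,"jaw":1},{"x":0,"y":0,"z":-0.025,"wx":0,"wy":0,"wz":0,"jaw":1},{"x":0,"y":0,"z":-0.025,"wx":0,"wy":0,"wz":0,"jaw":1},{"x":0,"y":0,"z":-0.025,"wx":0,"wy":0,"wz":0,"jaw":1},{"x":0,"y":0,"z":0,"wx":0,"wy":0,"wz":0,"jaw":1}]'
python3 - <<'E'
from h import *
from cell import optics
to([.5648,-.183,.2225])
s=optics.get_image("side")["img"][:,:,::-1];t=optics.get_image("top")["img"][:,:,::-1]
c=lambda i,x,y,w,h,k: cv2.resize(i[y:y+h,x:x+w],(w*k,h*k),interpolation=cv2.INTER_CUBIC)
cv2.imwrite("pics/m6.png",np.hstack([c(s,205,90,80,120,5),c(t,160,160,70,120,5)]))
E
```

```text
time: 21.6
tcp_pos: [0.5414, 0.1083, 0.1334]
tcp_rot: [0.0, 0.979, 0.204, -0.0]
contact_force: [0.8, 0.4, -1.9]
width: 0.0232
OBS yaw -66.51 turned 1.256 F [ 0.8  0.4 -1.9] Mz 0.006 [0.5414 0.1083 0.1334]
time: 22.1
tcp_pos: [0.5435, 0.1083, 0.2273]
tcp_rot: [-0.0, 0.979, 0.204, 0.003]
contact_force: [0.5, 0.0, -0.7]
width: 0.0233
t 22.1 p [0.5435 0.1083 0.2273] yaw_y -66.51 zax [ 0.0054  0.0015 -1.    ] F [ 0.52  0.04 -0.72] M [-0.098 -0.042  0.066] w 0.0233 j [-1.    0.45  1.    1.81 -0.42  1.11 -1.01]
tool shift to target [-0.0966  0.2757  0.0044]
```

View pics/m6.png

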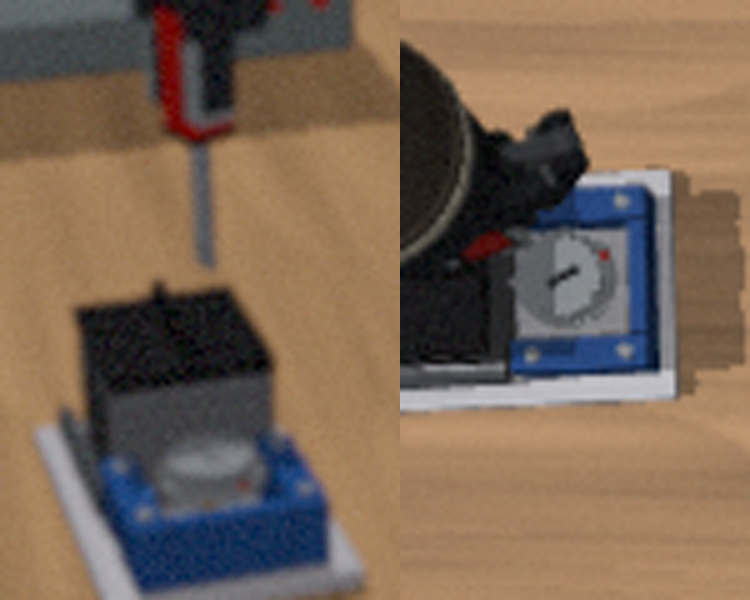

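Slot and mark have turned about 1.1 rad in total, and the driver is still held straight. Carrying it back.

```bash
python3 -m creep '[{"x":0,"y":0,"z":0,"wx":0,"wy":0,"wz":-0.121,"jaw":1},{"x":0,"y":0,"z":0,"wx":0,"wy":0,"wz":-0.121,"jaw":1},{"x":0,"y":0,"z":0,"wx":0,"wy":0,"wz":-0.121,"jaw":1},{"x":0,"y":0,"z":0,"wx":0,"wy":0,"wz":-0.121,"jaw":1},{"x":0,"y":0,"z":0,"wx":0,"wy":0,"wz":-0.121,"jaw":1}]'
python3 -m creep '[{"x":-0.0295,"y":0.0214,"z":0,"wx":0,"wy":0,"wz":0,"jaw":1},{"x":-0.0295,"y":0.0214,"z":0,"wx":0,"wy":0,"wz":0,"jaw":1},{"x":-0.0295,"y":0.0214,"z":0,"wx":0,"wy":0,"wz":0,"jaw":1},{"x":-0.0295,"y":0.0214,"z":0,"wx":0,"wy":0,"wz":0,"jaw":1},{"x":-0.0295,"y":0.0214,"z":0,"wx":0,"wy":0,"wz":0,"jaw":1}]'
python3 -m creep '[{"x":-0.0295,"y":0.0214,"z":0,"wx":0,"wy":0,"wz":0,"jaw":1},{"x":-0.0295,"y":0.0214,"z":0,"wx":0,"wy":0,"wz":0,"jaw":1},{"x":-0.0295,"y":0.0214,"z":0,"wx":0,"wy":0,"wz":0,"jaw":1},{"x":0,"y":0,"z":0,"wx":0,"wy":0,"wz":0,"jaw":1},{"x":0,"y":0,"z":0,"wx":0,"wy":0,"wz":0,"jaw":1}]'
python3 -c "
from h import *
to([.5645,-.1828,.16])"
```

```text
time: 22.7
tcp_pos: [0.5407, 0.1087, 0.2223]
tcp_rot: [-0.0, 0.873, 0.488, -0.001]
contact_force: [-0.0, -0.2, -1.6]
width: 0.0232
time: 23.2
tcp_pos: [0.5539, -0.0741, 0.2223]
tcp_rot: [-0.0, 0.874, 0.486, -0.001]
contact_force: [0.7, -0.4, -0.8]
width: 0.0232
time: 23.7
tcp_pos: [0.5617, -0.1829, 0.2223]
tcp_rot: [-0.001, 0.874, 0.485, -0.001]
contact_force: [-0.0, 0.4, -2.2]
width: 0.0231
t 23.7 p [ 0.5617 -0.1829  0.2223] yaw_y -31.96 zax [-1.9e-03  2.0e-04 -1.0e+00] F [-0.03  0.42 -2.18] M [-0.005 -0.002 -0.023] w 0.0231 j [-0.34  0.47  0.82  1.72 -0.38  1.12  0.04]
tool shift to target [0.0016 0.0024 0.0623]
```

```bash
python3 -m creep '[{"x":0.0015,"y":0.0024,"z":0.015,"wx":0,"wy":0,"wz":0,"jaw":1},{"x":0,"y":0,"z":0.025,"wx":0,"wy":0,"wz":0,"jaw":1},{"x":0,"y":0,"z":0.025,"wx":0,"wy":0,"wz":0,"jaw":1},{"x":0,"y":0,"z":0,"wx":0,"wy":0,"wz":0,"jaw":1},{"x":0,"y":0,"z":0,"wx":0,"wy":0,"wz":0,"jaw":1}]'
python3 -c "
from h import *
to([.5645,-.1828,.0835])"
```

```text
time: 24.2
tcp_pos: [0.5653, -0.1807, 0.1577]
tcp_rot: [-0.001, 0.873, 0.487, -0.001]
contact_force: [-0.3, -0.1, -0.7]
width: 0.0232
t 24.2 p [ 0.5653 -0.1807  0.1577] yaw_y -31.73 zax [-1.7e-03  5.0e-04 -1.0e+00] F [-0.32 -0.11 -0.69] M [-0.005  0.043 -0.054] w 0.0232 j [-0.3   0.54  0.78  1.78 -0.44  1.    0.1 ]
tool shift to target [-0.0021  0.0005  0.0742]
```

```bash
python3 -m creep '[{"x":-0.002,"y":0,"z":0,"wx":0,"wy":0,"wz":0,"jaw":1},{"x":0,"y":0,"z":0.008,"wx":0,"wy":0,"wz":0,"jaw":1},{"x":0,"y":0,"z":0.006,"wx":0,"wy":0,"wz":0,"jaw":1},{"x":0,"y":0,"z":0.006,"wx":0,"wy":0,"wz":0,"jaw":1},{"x":0,"y":0,"z":0,"wx":0,"wy":0,"wz":0,"jaw":1}]'
python3 -c "
from h import *
to([.5645,-.1828,.0835])"
```

```text
time: 24.7
tcp_pos: [0.564, -0.1833, 0.1374]
tcp_rot: [-0.0, 0.874, 0.486, -0.0]
contact_force: [0.3, 0.3, -0.8]
width: 0.0233
t 24.7 p [ 0.564  -0.1833  0.1374] yaw_y -31.8 zax [-1.3e-03  4.0e-04 -1.0e+00] F [ 0.26  0.35 -0.81] M [ 0.007  0.009 -0.028] w 0.0233 j [-0.28  0.56  0.76  1.81 -0.47  0.96  0.12]
tool shift to target [0.0007 0.0002 0.0539]
```

In the hole with no contact. Lowering further.

```bash
python3 -m creep '[{"x":0.0005,"y":0,"z":0.012,"wx":0,"wy":0,"wz":0,"jaw":1},{"x":0,"y":0,"z":0.012,"wx":0,"wy":0,"wz":0,"jaw":1},{"x":0,"y":0,"z":0.012,"wx":0,"wy":0,"wz":0,"jaw":1},{"x":0,"y":0,"z":0.01,"wx":0,"wy":0,"wz":0,"jaw":1},{"x":0,"y":0,"z":0,"wx":0,"wy":0,"wz":0,"jaw":1}]'
python3 -m creep '[{"x":0,"y":0,"z":0.003,"wx":0,"wy":0,"wz":0,"jaw":1},{"x":0,"y":0,"z":0.002,"wx":0,"wy":0,"wz":0,"jaw":1},{"x":0,"y":0,"z":0,"wx":0,"wy":0,"wz":0,"jaw":1}]'
python3 -c "
from h import *
to([.5645,-.1828,.0825])"
```

```text
time: 25.2
tcp_pos: [0.5642, -0.183, 0.0906]
tcp_rot: [-0.0, 0.874, 0.486, -0.001]
contact_force: [0.3, 0.4, -1.8]
width: 0.0232
time: 25.5
tcp_pos: [0.5647, -0.1831, 0.0873]
tcp_rot: [-0.0, 0.874, 0.486, 0.0]
contact_force: [-0.4, 0.1, -1.5]
width: 0.0234
t 25.5 p [ 0.5647 -0.1831  0.0873] yaw_y -31.8 zax [-0.e+00  2.e-04 -1.e+00] F [-0.41  0.13 -1.47] M [-0.042  0.03   0.014] w 0.0234 j [-0.25  0.62  0.71  1.85 -0.52  0.86  0.16]
tool shift to target [ 0.0002 -0.0003  0.0048]
```

```bash
python3 -m creep '[{"x":0,"y":0,"z":0.002,"wx":0,"wy":0,"wz":0,"jaw":1},{"x":0,"y":0,"z":0.001,"wx":0,"wy":0,"wz":0,"jaw":1},{"x":0,"y":0,"z":0,"wx":0,"wy":0,"wz":0,"jaw":1}]'
python3 -m creep '[{"x":0,"y":0,"z":0.001,"wx":0,"wy":0,"wz":0,"jaw":1},{"x":0,"y":0,"z":0,"wx":0,"wy":0,"wz":0,"jaw":1}]'
```

```text
time: 25.8
tcp_pos: [0.5647, -0.1831, 0.0843]
tcp_rot: [-0.0, 0.874, 0.486, 0.0]
contact_force: [0.1, 0.2, -1.6]
width: 0.0235
time: 26.0
tcp_pos: [0.5647, -0.1832, 0.0832]
tcp_rot: [-0.0, 0.874, 0.486, -0.0]
contact_force: [-1.2, 0.4, -1.0]
width: 0.0232
```

```bash
python3 -m creep '[{"x":0,"y":0,"z":0.0008,"wx":0,"wy":0,"wz":0,"jaw":1},{"x":0,"y":0,"z":0,"wx":0,"wy":0,"wz":0,"jaw":1},{"x":0,"y":0,"z":0,"wx":0,"wy":0,"wz":0,"jaw":0.6},{"x":0,"y":0,"z":0,"wx":0,"wy":0,"wz":0,"jaw":0.4},{"x":0,"y":0,"z":0,"wx":0,"wy":0,"wz":0,"jaw":0.2}]'
python3 -m creep '[{"x":0,"y":0,"z":0,"wx":0,"wy":0,"wz":0,"jaw":0},{"x":0,"y":0,"z":0,"wx":0,"wy":0,"wz":0,"jaw":0},{"x":0,"y":0,"z":0,"wx":0,"wy":0,"wz":0,"jaw":0}]'
python3 -m creep '[{"x":0,"y":0,"z":-0.02,"wx":0,"wy":0,"wz":0,"jaw":0},{"x":0,"y":0,"z":-0.03,"wx":0,"wy":0,"wz":0,"jaw":0},{"x":0,"y":0,"z":-0.04,"wx":0,"wy":0,"wz":0,"jaw":0},{"x":0,"y":0,"z":-0.04,"wx":0,"wy":0,"wz":0,"jaw":0},{"x":0,"y":0,"z":-0.04,"wx":0,"wy":0,"wz":0,"jaw":0}]'
python3 -m creep '[{"x":-0.04,"y":-0.03,"z":0,"wx":0,"wy":0,"wz":0,"jaw":0},{"x":-0.04,"y":-0.03,"z":0,"wx":0,"wy":0,"wz":0,"jaw":0},{"x":-0.04,"y":-0.03,"z":0,"wx":0,"wy":0,"wz":0,"jaw":0},{"x":-0.04,"y":-0.03,"z":0,"wx":0,"wy":0,"wz":0,"jaw":0},{"x":0,"y":0,"z":0,"wx":0,"wy":0,"wz":0,"jaw":0}]'
python3 - <<'E'
from h import *
from cell import optics
st()
s=optics.get_image("side")["img"][:,:,::-1];t=optics.get_image("top")["img"][:,:,::-1]
c=lambda i,x,y,w,h,k: cv2.resize(i[y:y+h,x:x+w],(w*k,h*k),interpolation=cv2.INTER_CUBIC)
a=np.hstack([c(s,205,140,105,140,4)]); b=np.vstack([c(t,136,186,90,60,4),c(t,270,180,90,60,4)]);b=np.vstack([b,np.zeros((80,360,3),np.uint8)])
cv2.imwrite("pics/m7.png",np.hstack([a,b]))
E
```

```text
time: 26.5
tcp_pos: [0.5648, -0.1832, 0.0826]
tcp_rot: [0.0, 0.874, 0.486, 0.0]
contact_force: [-0.1, 0.6, -0.0]
width: 0.0617
time: 26.8
tcp_pos: [0.5648, -0.1832, 0.0825]
tcp_rot: [0.0, 0.874, 0.486, 0.0]
contact_force: [-0.2, -0.7, -0.6]
width: 0.0849
time: 27.3
tcp_pos: [0.5644, -0.1832, 0.2541]
tcp_rot: [-0.0, 0.874, 0.486, -0.0]
contact_force: [0.0, -0.5, 0.3]
width: 0.0854
time: 27.8
tcp_pos: [0.3722, -0.2585, 0.2526]
tcp_rot: [-0.001, 0.876, 0.483, 0.001]
contact_force: [0.8, -0.0, -0.0]
width: 0.0855
t 27.8 p [ 0.3722 -0.2585  0.2526] yaw_y -32.27 zax [ 0.      0.0027 -1.    ] F [ 0.83 -0.   -0.04] M [ 0.037 -0.06  -0.028] w 0.0855 j [-0.33  0.16  0.96  1.99 -0.15  1.07  0.13]
```

View pics/m7.png

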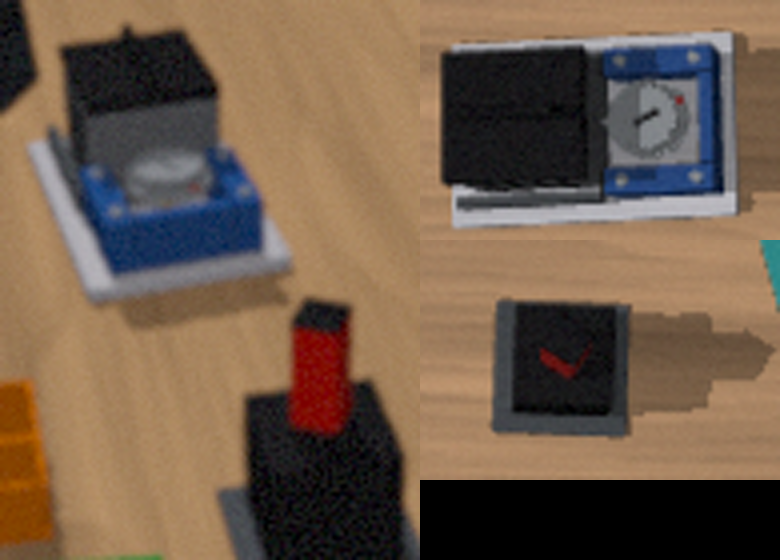

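The driver stands in its stand at (322,365). The pack's left edge has moved from 17 to 22 in the crop, about 3 mm towards the lock. The disc has turned, and the arm is clear. Handing in.

```bash
python3 -c "
from cell import sign_off
print(sign_off())"
```

```text
the job is handed in; nothing more can be done
None
```

The job is handed in at about 28 s on the robot's clock. The screwdriver turned the cam disc clockwise until the pack was firm, then went back in its stand.

- **Firmness:** I stopped at about 0.20–0.22 N·m; the wrist sensor averaged 0.193 and joint 7 read 0.217. By the picture the disc had turned about 1.1 rad, with the screwdriver at about 1.37 rad. The last top view shows the pack about 3 mm nearer the lock. I judged the buffer contact from the torque; I had no direct measure of the force on the pads.
- **Screwdriver:** The last pictures show it upright in its stand. The gripper is open and clear, and contact force was near zero.
- **What disagreed:**
    - Single wrist torque readings scattered by about 0.04 N·m, so I relied on averages and the steadier joint 7 value.
    - While drawing, the torque sat slightly above the 0.08 N·m given, probably from the sideways force of up to about 7 N.
    - While I was finding the slot, the press briefly reached about 12 N on the boss and 11 N at the slot's floor, slightly over the light press of 3 to 10 N. I eased it at once.

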